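# Park the grow lamp and pry open the control box

## Robot

A 6-joint arm with a two-finger parallel gripper is mounted at the origin on the work surface. World frame = base frame: x ahead of the robot, y to its left, z up, the work surface at z = 0. Lengths are in m, angles in rad, forces in N, time in s.
With the tool pointing down it reaches from about 0.3 to 0.875 m from the base axis. Payload 6.4 kg.
Tool frame: the origin (TCP) lies midway between the tips of the shut fingers; the grasp point (between the pads) lies 19 mm behind it; z points along the fingers, y is the line along which they close (so a half turn about z gives the same grasp; the last joint's range is limited). The gripper opens to 85 mm and grips with 20 to 120 N. Pads are 22 mm wide; open, the fingers measure 114 mm over their backs; the gripper's body (76 mm by 85 mm) begins 54 mm behind the grasp point. The pads swing forward as they close: fully open they stand 13 mm farther back than shut.
Start: joints at [-1.412, 0.181, 1.607, -0, 1.354, -0.206], TCP at [0.205, -0.537, 0.231] pointing down, gripper open.
Joint ranges: [-2.99, 2.99], [-0.89, 2.07], [0.3, 2.58], [-1.14, 4.28], [0, 2.63], [-3.12, 3.12]. Speed limits (rad/s): [2.57, 2.57, 3.01, 3.14, 3.14, 3.14].

## Interface

Orientations are given as a unit quaternion [w, x, y, z].
In Python, from bench import * gives the robot as it stands.
- The arm moves only by the tool play_rows, never from a script. Its argument "plan" is a list of rows, each a list of 3 entries, a list of its own where there are three numbers: the finger opening in mm, from 0 to 85.4, then the shift along the tool's x, y, z normalised to -1 to 1, where 1 is 40 cm, then the turn about the tool's z normalised to -1 to 1, where 1 is pi rad. A call has 1 to 10 rows; each row is the pose to reach, as a shift and turn from the pose commanded when the call began, along the tool's axes at that moment, turning the shorter way round; what a row does not reach only later rows make up. A row lasts 1/10 s, in which the tool goes at most 50 mm and 8.59 degrees, less where a joint would pass 70% of its speed; a pose out of reach is approached as far as the arm can. A call with a number of a shift or a turn outside -1 to 1 is refused whole. A call with a gripper value outside its range is refused whole. The fingers move at their own pace and stop on an object; the grip force is fixed at half the most. Time passes only in rows, so rows that repeat a pose let the fingers close. It gives the time, the measured TCP pose, the force, the opening and the grip force at its end, in the units of the state.
- get_obs(): the state, without advancing time (a new reading comes with each control period).
- camera(name): name is "scene" or "top"; returns a dict with "image" (420x560x3 uint8, red, green, blue), "range_z" (420x560 float32, m along the optical axis (not along the pixel's ray), 0 where there is no reading), "intrinsics" (3x3 intrinsics, pixels), "rvec" (rotation vector, rad) and "tvec" (3), from world to camera coordinates, as OpenCV has them. Camera axes: x right, y down, z forward; pixel columns grow to the right and rows downward; lengths in m; the calibration is good to about 2 mm. A picture is of the moment at which its call begins.
- hand_in(): hands the job in; it is judged then, once.
Trained networks look in a picture, given as the dict that the camera call returned (one of the last four; its "shot" number tells which), for a name from the list of things; names that differ only in an ending like _2 or _b are one class to them, and where a whole thing is asked for, a point or a joint stands for the part that bears it (a point fixed in the world has none). Each returns a list of dicts, best first, with "conf" (0 to 1); they miss things now and then, are a little off and sometimes report something else, mostly with a low value. They report only what shows in the picture. A call takes as long as a camera call. They do not tell look-alikes from the thing itself.
- search_frame(picture, label): "rect" ([centre column, centre row, width, height] in pixels, round what is visible of it).
- masks_of(picture, label): "mask" (420x560 bool, what is visible of it) and "rect" ([centre column, centre row, width, height] in pixels, round what is visible of it).
The state is a dict: "time_s": time; "q": joint angles; "dq": joint speeds; "joint_efforts": joint torques, N m; "eef_pos": TCP position; "eef_rot": TCP orientation; "wrist_force": force on the tool from outside, world axes, zero at the start; "torque": the same for the moment, N m; "opening": opening from 0.0 (shut) to 1.0 (fully open); "grasp_force": force on a finger pad.
Only numpy, scipy, OpenCV 4.12 (cv2) and the standard library are available. Lean on these libraries where they do the work, as an engineer would, in place of code of your own. Each camera call takes 0.05 s, during which the arm holds its last target. There are 200 camera calls.

## Task

The model greenhouse's control box needs service. First slide the lamp carriage along its rods away from over the box, fully home against the rubber end stop at the far end from the box (the robot's left); then use the flat pry tool, not the gripper's fingers, to lever the box's lid up so that it stays open at 45 degrees or more. Lay the tool back on its mat and leave everything else where it is.

Things in the scene. Friction and masses are not known exactly. Their poses are not given: they have to be found in the camera images.
- greenhouse: model greenhouse, fixed: plywood board 240 x 440 mm with green turf, its top 12 mm above the table; plywood end walls (y = +-205 mm, 177 mm high) carry two steel rods along its y axis at x = 70 and 100 mm, 112 mm above the table. Origin on the table 30 mm in front of the board's centre; +x points away from the robot, +y to the left along the rods
- carriage (a joint): lamp carriage on the rods, m along the greenhouse's +y: 0 at the right end, 0.22 when its grey block touches the black rubber end stop at the left (+y) end. About 3 N moves it. The carriage block (60 mm wide along the rods) carries, towards the robot, a flat aluminium lamp head 110 (x) x 80 (y) x 18 mm, 103 to 121 mm above the table, which starts above the control box
- lamp_grip (a point): grip point on the black upright fin on top of the lamp head; the fin is 18 mm thick along the rods (y), 50 mm long (x), from 121 to 163 mm above the table; this point is on its mid-plane, 15 mm below its top edge. Axes as the greenhouse
- stop_face (a point): face of the left (+y) rubber end stop on the rods, 160 mm to the left of the greenhouse's origin, 112 mm above the table; the carriage block's side meets it when fully home
- box: grey control box, fixed on the turf: 110 (x) x 130 (y) x 60 mm high without lid, its underside 12 mm above the table. Origin under its centre, axes as the greenhouse. The front wall (facing the robot) has a pry notch under the lid, 60 mm wide, 16 mm high, in its middle
- lid (a joint): hinge angle of the white lid, rad: 0 shut, grows as its front edge rises, up to 1.75. The hinge is stiff: the lid stays where it is left. Lid 122 (x) x 134 (y) x 4 mm
- lid_lip (a point): middle of the lid's front edge, at its underside; the lid juts 12 mm beyond the box's front wall here; shut it is 72 mm above the table. It moves and tilts with the lid
- lid_hinge (a point): middle of the lid's hinge line, along y, at the far (+x) rim of the box, 72 mm above the table, 122 mm from the lip
- pry: flat pry tool, loose, 0.12 kg, 175 mm long: wooden handle 95 x 18 mm, 26 mm high, and a steel blade 80 mm long, 20 mm wide, 3 mm thick that leaves the handle at mid height. Origin under the middle of the handle; +x points to the blade, z up as it lies
- pry_grip (a point): good grasp point on the handle, 15 mm from its middle towards the blade, 18 mm above the underside (handle 18 mm wide here)
- pry_tip (a point): middle of the blade's end edge, 127.5 mm from the tool's origin along its x, 13 mm above the underside
- mat: black rubber mat, fixed: 220 (x) x 130 (y) mm, 4 mm thick, on which the pry tool lies. Origin at the centre of its underside
- pepper: toy green pepper, 56 mm wide, 62 mm high, on the turf; bystander, origin under it
- tomato: toy tomato, 50 mm wide, 40 mm high, on the turf; bystander, origin under it
- mug: white mug, 76 mm wide, 90 mm high; bystander, origin under it
- spool: solder spool, 60 mm wide, 50 mm high; bystander, origin under it
- screwdriver: screwdriver lying on the table; bystander
- multimeter: multimeter 150 x 78 x 34 mm lying on the table; bystander, origin under it
Things that resemble listed ones, but are neither listed nor needed, are in the scene too. There is more than one size of the pry; the one meant has the size given above.

How it is judged:
By the outcome, as a careful person would: the job done as asked, in the order asked, and still so for the second after the job is handed in, with the robot touching nothing.
It also fails if it takes over 64 s, if anything falls off the work surface, if the arm or the gripper's body presses on something with over 40 N, if the wrist force passes 120 N, or if a joint passes its speed limit or range.

## Working session

There is one attempt and no reset: what is moved stays moved. The work goes in short steps, Python scripts to look and compute and a tool call to move; the robot and the scene stay as the last step left them, time stands still between calls to the robot, and variables do not carry over. Pictures are saved under pics/ and viewed, at most 10 in all, crops included, and the job is handed in when it is done.

Besides the shell and the picture viewer there is one more tool, called after "Emit:" as name([rows], argument=value, ...), one row to a line, values as JSON. play_rows: Moves the arm, as the interface text tells. Its arguments: {"type":"object","properties":{"plan":{"type":"array","items":{"type":"array"}}},"required":["plan"]}

```bash
mkdir -p pics; cat > h.py <<'E'
from bench import *
import numpy as np, cv2
def pts(c):
    K=np.array(c["intrinsics"]);R=cv2.Rodrigues(np.array(c["rvec"],float))[0];t=np.array(c["tvec"],float).ravel()
    z=c["range_z"];v,u=np.mgrid[:z.shape[0],:z.shape[1]]
    p=np.stack([(u-K[0,2])/K[0,0]*z,(v-K[1,2])/K[1,1]*z,z],-1)
    w=(p-t)@R; w[z==0]=np.nan
    return w
def save(c,n): cv2.imwrite("pics/"+n,c["image"][:,:,::-1])
E
python3 - <<'E'
from h import *
for n in("scene","top"):
    c=camera(n);save(c,n+"0.png");w=pts(c)
    np.save(n+"0.npy",w)
    for l in["greenhouse","carriage","lamp_grip","box","lid","pry","mat","pepper","tomato","mug","multimeter","spool","screwdriver"]:
        for d in masks_of(c,l)[:3]:
            if d["conf"]<.3: continue
            p=w[d["mask"]];p=p[~np.isnan(p[:,0])]
            if len(p): print(n,l,round(d["conf"],2),np.round(d["rect"]),np.round(np.median(p,0),3),np.round(np.percentile(p,2,axis=0),3),np.round(np.percentile(p,98,axis=0),3))
print(get_obs())
E
```

```text
scene greenhouse 0.58 [313. 252. 151. 147.] [ 0.732 -0.062  0.059] [ 0.566 -0.222  0.007] [0.796 0.2   0.176]
scene carriage 0.85 [300. 239.  77.  54.] [ 0.654 -0.064  0.123] [ 0.559 -0.096  0.012] [0.763 0.048 0.164]
scene lamp_grip 0.61 [302. 240.  70.  50.] [ 0.653 -0.065  0.123] [ 0.56  -0.096  0.079] [ 0.763 -0.019  0.164]
scene box 0.86 [289. 256.  57.  34.] [ 0.642 -0.104  0.077] [ 0.59  -0.148  0.034] [ 0.71  -0.052  0.114]
scene lid 0.65 [284. 249.  46.  20.] [ 0.64  -0.102  0.077] [ 0.587 -0.147  0.073] [ 0.69  -0.052  0.081]
scene lid 0.39 [312. 252. 143. 150.] [ 0.732 -0.062  0.054] [ 0.565 -0.223  0.005] [0.797 0.2   0.176]
scene pry 0.58 [309. 141.  26.  12.] [0.307 0.504 0.014] [0.265 0.495 0.001] [0.37  0.518 0.024]
scene pry 0.55 [284. 198.  19.  23.] [0.453 0.151 0.014] [0.442 0.084 0.004] [0.463 0.212 0.025]
scene pry 0.52 [310. 169.  39.  20.] [0.429 0.33  0.02 ] [0.355 0.32  0.003] [0.519 0.364 0.034]
scene mat 0.75 [297. 170.  61.  36.] [0.393 0.31  0.005] [ 0.287  0.256 -0.   ] [0.494 0.393 0.01 ]
scene mat 0.49 [317. 228.  18.  17.] [0.646 0.054 0.058] [0.619 
[... 3141 characters left out ...]
'q': array([-1.41230976e+00,  1.80791121e-01,  1.60701279e+00,  2.15962468e-05,
        1.35381349e+00, -2.06311416e-01]), 'dq': array([ 6.61702029e-04, -7.26008814e-04, -1.28869455e-03,  5.13988376e-04,
       -3.94404093e-05, -1.63532471e-04]), 'joint_efforts': array([ 1.63724067e-04, -4.44844580e+01, -3.51673043e+01, -2.59744293e-04,
        9.19208833e-04, -3.51479571e-05]), 'eef_pos': array([ 0.20515485, -0.53716178,  0.23128726]), 'eef_rot': array([-1.21189246e-05,  9.83411794e-01,  1.81387001e-01,  1.08377579e-05]), 'wrist_force': array([-0.09973438,  0.36540511,  0.34735585]), 'torque': array([-0.01500634,  0.00011983,  0.00244235]), 'grasp_force': 0.0, 'opening': 0.9988845501743391}
```

```bash
python3 - <<'E'
import cv2
i=cv2.imread("pics/top0.png")
cv2.imwrite("pics/top0c.png",cv2.resize(i[110:330,80:360],(763,600),interpolation=cv2.INTER_CUBIC))
i=cv2.imread("pics/scene0.png")
cv2.imwrite("pics/scene0c.png",cv2.resize(i[120:340,150:430],(763,600),interpolation=cv2.INTER_CUBIC))
E
```

```text
(no output)
```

View pics/top0c.png

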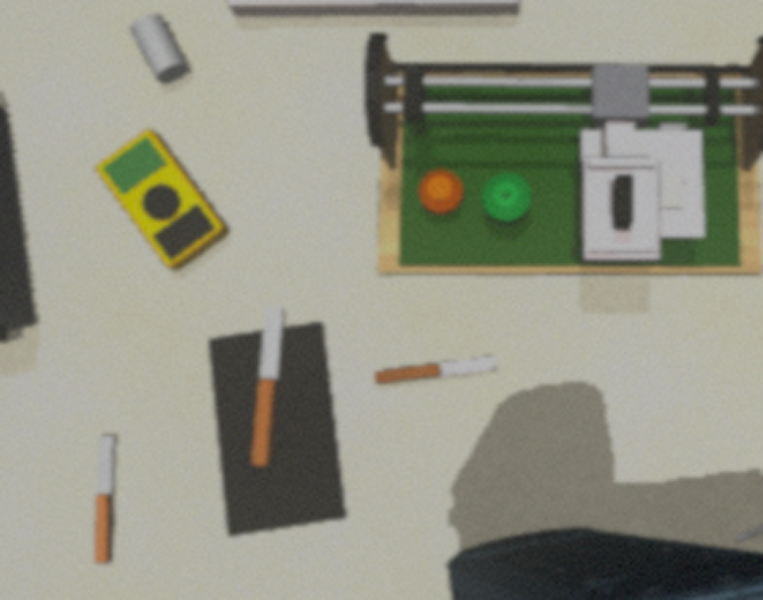

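View pics/scene0c.png

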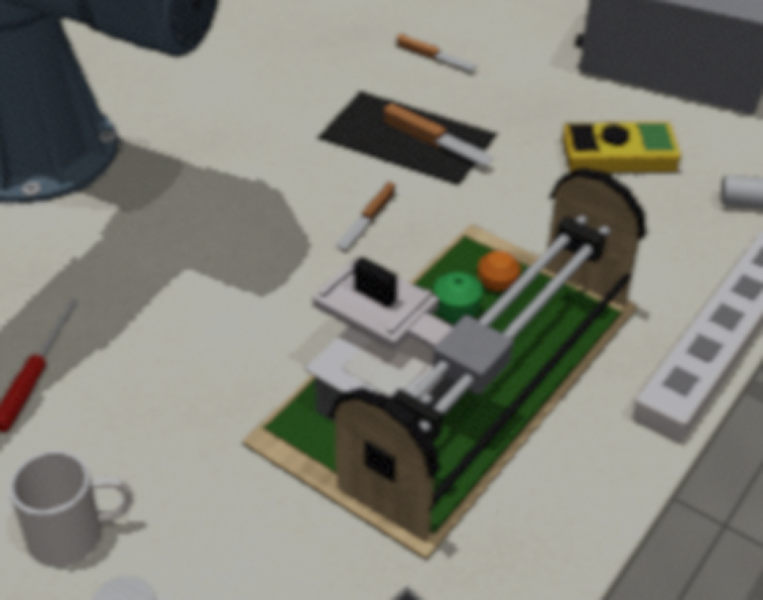

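```bash
python3 - <<'E'
from h import *
def rect(p,n):
    r=cv2.minAreaRect((p[:,:2]*1000).astype(np.float32)); print(n,len(p),np.round(r[0],1),np.round(r[1],1),round(r[2],2))
T=np.load("top0.npy");S=np.load("scene0.npy")
def sel(w,x0,x1,y0,y1,z0,z1):
    p=w.reshape(-1,3);m=(p[:,0]>x0)&(p[:,0]<x1)&(p[:,1]>y0)&(p[:,1]<y1)&(p[:,2]>z0)&(p[:,2]<z1);return p[m]
for n,w in(("top",T),("scene",S)):
    for nm,b in dict(board=(.5,.85,-.3,.28,.010,.017),fin=(.55,.68,-.1,.02,.159,.17),lamp=(.54,.69,-.12,.03,.119,.126),lid=(.57,.72,-.18,-.0,.074,.080),mat=(.26,.52,.22,.42,.0025,.0065),handle=(.3,.55,.3,.36,.026,.036),blade=(.3,.55,.3,.38,.014,.022),block=(.7,.79,-.12,.02,.115,.15),stopL=(.69,.8,.12,.19,.112,.16)).items():
        p=sel(w,*b)
        if len(p)>5:
            rect(p,n+" "+nm);print("   ",np.round(np.percentile(p,[3,50,97],axis=0),4).tolist())
E
```

```text
top board 4252 [705.4 -39.5] [507.6 295.2] 89.18
    [[0.5649, -0.205, 0.0102], [0.6641, 0.0349, 0.0123], [0.7785, 0.1933, 0.0161]]
top fin 113 [608.1 -53.6] [16.8 48.6] 88.17
    [[0.5857, -0.0622, 0.1596], [0.6088, -0.0534, 0.1624], [0.6316, -0.0451, 0.1661]]
top lamp 643 [619.9 -55.5] [ 77.2 130. ] 88.91
    [[0.556, -0.092, 0.1191], [0.6037, -0.0523, 0.1214], [0.6605, -0.0176, 0.1251]]
top lid 659 [650.2 -82.9] [127.7 131.5] 0.48
    [[0.5905, -0.1461, 0.0742], [0.6633, -0.1166, 0.0766], [0.7081, -0.0232, 0.0795]]
top mat 1937 [389.9 320.4] [259.6 199.1] 0.03
    [[0.277, 0.2363, 0.0026], [0.3787, 0.3157, 0.004], [0.5006, 0.4022, 0.0062]]
top handle 173 [395.6 335.7] [18.3 91.7] 86.63
    [[0.3527, 0.3264, 0.0264], [0.3937, 0.3355, 0.0294], [0.4382, 0.3442, 0.034]]
top blade 180 [437.1 333.4] [ 20.7 168.2] 87.42
    [[0.3861, 0.3215, 0.0146], [0.478, 0.3299, 0.0182], [0.5205, 0.3414, 0.0213]]
top block 548 [731.6 -50.2] [137.5  62.7] 89.22
    [[0.7037, -0.1082, 0.1156], [0.7294, -0.055, 0.128], [0.76, 0.0085, 0.1328]]
top stopL 249 [736.5 154.9] [53.8 69.9] 0.39
    [[0.7106, 0.
[... 547 characters left out ...]
.6415, -0.1014, 0.0771], [0.6931, -0.0555, 0.0797]]
scene mat 806 [390.1 319.6] [258.5 199. ] 0.01
    [[0.2742, 0.2285, 0.0026], [0.3989, 0.3084, 0.0043], [0.51, 0.41, 0.0063]]
scene handle 87 [430.8 332.3] [ 24.  164.4] 86.19
    [[0.353, 0.3231, 0.0262], [0.3982, 0.3319, 0.0301], [0.4434, 0.3434, 0.0346]]
scene blade 112 [438.2 332.5] [ 25.5 172.4] 88.9
    [[0.3651, 0.3201, 0.0148], [0.4644, 0.328, 0.0187], [0.5213, 0.3425, 0.0217]]
scene block 518 [734.4 -50.4] [ 60.3 138.4] 0.51
    [[0.707, -0.1091, 0.1155], [0.737, -0.0637, 0.1281], [0.7632, 0.0102, 0.1326]]
scene stopL 211 [755.3 155.2] [87.5 69.3] 0.1
    [[0.7147, 0.1254, 0.1132], [0.7423, 0.1555, 0.1247], [0.789, 0.1894, 0.1469]]
```

```bash
cat >> h.py <<'E'
def rel(tgts,az=None,o=None):
    "world targets (x,y,z) and tool-x azimuth -> normalised shift & turn from current pose"
    from scipy.spatial.transform import Rotation as Ro
    o=o or get_obs();q=o["eef_rot"];R=Ro.from_quat([q[1],q[2],q[3],q[0]]).as_matrix()
    a=np.arctan2(R[1,0],R[0,0])
    print("t",round(o["time_s"],2),"tcp",np.round(o["eef_pos"],4),"az",round(a,4),"F",np.round(o["wrist_force"],1),"open",round(o["opening"]*85.4,1),"grip",round(o["grasp_force"],1))
    for t in tgts: print(t,np.round(R.T@(np.array(t)-o["eef_pos"])/.4,4),"turn",None if az is None else round(-(az-a)/np.pi,4))
E
python3 - <<'E'
from h import *
T=np.load("top0.npy");S=np.load("scene0.npy")
def line(p,n):
    v=cv2.fitLine(p[:,:2].astype(np.float32),cv2.DIST_HUBER,0,.001,.001).ravel();print(n,len(p),"dir deg from y",np.degrees(np.arctan2(-v[0]*np.sign(v[1]),abs(v[1]))),v[2:])
for n,w in(("top",T),("scene",S)):
    p=w.reshape(-1,3)
    for x0,x1 in((.695,.724),(.724,.752)):
        for y0,y1 in((0.0,.12),):
            q=p[(p[:,2]>.107)&(p[:,2]<.122)&(p[:,0]>x0)&(p[:,0]<x1)&(p[:,1]>y0)&(p[:,1]<y1)];line(q,n)
rel([(.40,-.30,.24),(.609,-.055,.24),(.609,-.055,.131)],0)
E
```

```text
top 140 dir deg from y -0.36039925 [0.7186587  0.05817437]
top 137 dir deg from y 1.2826385 [0.7480929  0.06501952]
scene 78 dir deg from y -0.4308663 [0.72081155 0.04805654]
scene 80 dir deg from y 0.36124617 [0.74641114 0.05900764]
t 1.4 tcp [ 0.2052 -0.5372  0.2313] az 0.3648 F [-0.1  0.4  0.3] open 85.3 grip 0.0
(0.4, -0.3, 0.24) [ 0.6666 -0.3801 -0.0218] turn 0.1161
(0.609, -0.055, 0.24) [ 1.3732 -0.7659 -0.0217] turn 0.1161
(0.609, -0.055, 0.131) [ 1.3732 -0.7659  0.2508] turn 0.1161
```

Emit:
play_rows([
  [85, [0.669, -0.382, -0.02], 0.116],
  [85, [0.669, -0.382, -0.02], 0.116],
  [85, [0.669, -0.382, -0.02], 0.116],
  [85, [0.669, -0.382, -0.02], 0.116],
  [85, [0.669, -0.382, -0.02], 0.116],
  [85, [0.669, -0.382, -0.02], 0.116],
  [85, [0.669, -0.382, -0.02], 0.116],
])

```text
time_s: 2.1
eef_pos: [0.4031, -0.2951, 0.2397]
eef_rot: [-0.0, 1.0, 0.003, 0.001]
wrist_force: [0.5, -0.7, 0.3]
opening: 0.994
grasp_force: 0.0
```

Emit:
play_rows([
  [85, [0.521, -0.61, 0], 0],
  [85, [0.521, -0.61, 0], 0],
  [85, [0.521, -0.61, 0], 0],
  [85, [0.521, -0.61, 0], 0],
  [85, [0.521, -0.61, 0], 0],
  [85, [0.521, -0.61, 0], 0],
  [85, [0.521, -0.61, 0], 0],
  [85, [0.521, -0.61, 0.15], 0],
  [85, [0.521, -0.61, 0.15], 0],
])

```text
time_s: 3.0
eef_pos: [0.6061, -0.0539, 0.1739]
eef_rot: [-0.001, 1.0, 0.001, -0.004]
wrist_force: [-1.6, -0.2, -1.0]
opening: 0.995
grasp_force: 0.0
```

```bash
python3 -c "
from h import *
rel([(.609,-.0555,.131)],0)"
```

```text
t 3.0 tcp [ 0.6061 -0.0539  0.1739] az 0.0015 F [-1.6 -0.2 -1. ] open 85.0 grip 0.0
(0.609, -0.0555, 0.131) [0.0081 0.0042 0.1073] turn 0.0005
```

Emit:
play_rows([
  [85, [0.003, 0.002, 0.12], 0],
  [85, [0.003, 0.002, 0.12], 0],
  [10, [0.003, 0.002, 0.12], 0],
  [10, [0.003, 0.002, 0.12], 0],
  [10, [0.003, 0.002, 0.12], 0],
  [10, [0.003, 0.002, 0.12], 0],
  [10, [0.003, 0.002, 0.12], 0],
  [10, [0.003, 0.002, 0.12], 0],
])

```text
time_s: 3.8
eef_pos: [0.6109, -0.056, 0.133]
eef_rot: [0.0, 1.0, -0.0, 0.001]
wrist_force: [-2.1, -0.3, 5.9]
opening: 0.202
grasp_force: 58.8
```

Emit:
play_rows([
  [10, [0, -0.05, 0], 0],
  [10, [0, -0.11, 0], 0],
  [10, [0, -0.17, 0], 0],
  [10, [0, -0.23, 0], 0],
  [10, [0, -0.29, 0], 0],
  [10, [0, -0.34, 0], 0],
  [10, [0, -0.38, 0], 0],
  [10, [0, -0.4, 0], 0],
  [10, [0, -0.41, 0], 0],
  [10, [0, -0.41, 0], 0],
])

```text
time_s: 4.8
eef_pos: [0.6138, 0.1087, 0.1331]
eef_rot: [-0.0, 1.0, -0.0, 0.004]
wrist_force: [12.1, 2.2, -1.5]
opening: 0.196
grasp_force: 58.9
```

Emit:
play_rows([
  [10, [0.007, -0.008, 0], 0],
  [10, [0.007, -0.016, 0], 0],
  [10, [0.007, -0.024, 0], 0],
  [10, [0.008, -0.032, 0], 0],
  [10, [0.008, -0.032, 0], 0],
])

```text
time_s: 5.3
eef_pos: [0.6139, 0.1211, 0.133]
eef_rot: [0.0, 1.0, -0.0, 0.001]
wrist_force: [-2.2, -0.9, 8.3]
opening: 0.203
grasp_force: 60.3
```

Emit:
play_rows([
  [10, [0, -0.006, 0], 0],
  [10, [0, -0.012, 0], 0],
  [10, [0, -0.016, 0], 0],
  [10, [0, -0.016, 0], 0],
])

```text
time_s: 5.7
eef_pos: [0.614, 0.1248, 0.133]
eef_rot: [0.002, 1.0, -0.001, 0.001]
wrist_force: [-3.3, -11.0, 8.3]
opening: 0.206
grasp_force: 60.5
```

Emit:
play_rows([
  [10, [0, -0.006, 0], 0],
  [10, [0, -0.01, 0], 0],
  [10, [0, -0.01, 0], 0],
])

```text
time_s: 6.0
eef_pos: [0.614, 0.1248, 0.133]
eef_rot: [0.005, 1.0, -0.001, 0.0]
wrist_force: [-4.6, -24.8, 10.1]
opening: 0.202
grasp_force: 61.5
```

```bash
python3 - <<'E'
from h import *
rel([],0)
c=camera("scene");w=pts(c);save(c,"s1.png")
i=c["image"][:,:,::-1];cv2.imwrite("pics/s1c.png",cv2.resize(i[180:330,230:410],(720,600),interpolation=cv2.INTER_CUBIC))
E
```

```text
t 6.0 tcp [0.614  0.1248 0.133 ] az -0.0023 F [ -4.6 -24.8  10.1] open 17.3 grip 61.5
```

View pics/s1c.png

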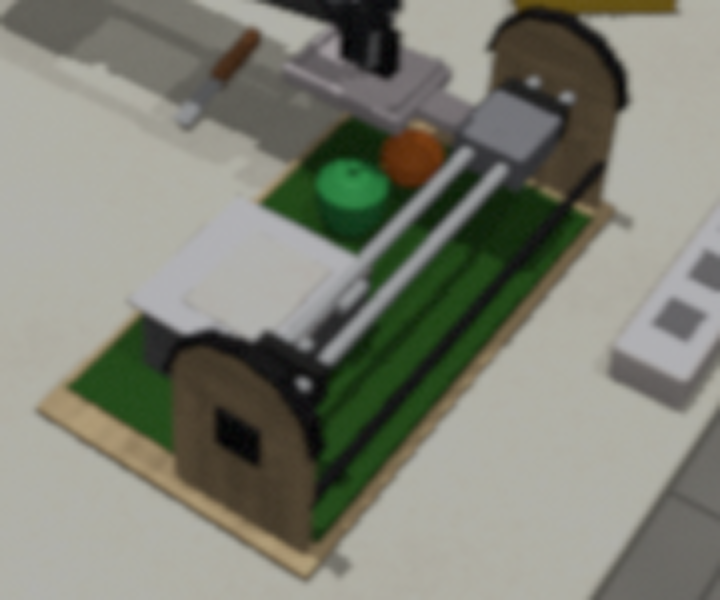

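Emit:
play_rows([
  [10, [0, 0.016, 0], 0],
  [85, [0, 0.016, 0], 0],
  [85, [0, 0.016, 0], 0],
  [85, [0, 0.016, 0], 0],
  [85, [0, 0.016, -0.12], 0],
  [85, [0, 0.016, -0.24], 0],
  [85, [-0.469, -0.5, -0.24], 0.018],
  [85, [-0.469, -0.5, -0.24], 0.018],
  [85, [-0.469, -0.5, -0.24], 0.018],
  [85, [-0.469, -0.5, -0.24], 0.018],
])

```text
time_s: 7.05
eef_pos: [0.477, 0.2746, 0.2272]
eef_rot: [-0.0, 1.0, -0.028, 0.0]
wrist_force: [1.0, 0.9, 0.1]
opening: 0.998
grasp_force: 0.0
```

```bash
python3 -c "
from h import *
rel([(.4265,.3325,.06),(.4265,.3325,.006)],-.059)
c=camera('scene');w=pts(c)
d=masks_of(c,'lid')[0];p=w[d['mask']];print(d['conf'],np.round(np.nanpercentile(p,[2,50,98],axis=0),4));p=p[(p[:,2]>.074)&(p[:,2]<.08)];r=cv2.minAreaRect((p[:,:2]*1000).astype(np.float32));print(r)
np.save('lid1.npy',p)
"
```

```text
t 7.05 tcp [0.477  0.2746 0.2272] az -0.0559 F [1.  0.9 0.1] open 85.2 grip 0.0
(0.4265, 0.3325, 0.06) [-0.1341 -0.1375  0.4181] turn 0.001
(0.4265, 0.3325, 0.006) [-0.1341 -0.1375  0.5531] turn 0.001
0.59 [[ 0.5878 -0.1442  0.0729]
 [ 0.6367 -0.0794  0.0772]
 [ 0.6905 -0.0199  0.0813]]
((640.1608276367188, -82.49263000488281), (133.71267700195312, 108.88694763183594), 89.31228637695312)
```

Emit:
play_rows([
  [85, [-0.134, -0.137, 0.4], 0.001],
  [85, [-0.134, -0.137, 0.4], 0.001],
  [85, [-0.134, -0.137, 0.4], 0.001],
  [85, [-0.134, -0.137, 0.4], 0.001],
  [85, [-0.134, -0.137, 0.4], 0.001],
  [85, [-0.134, -0.137, 0.4], 0.001],
])

```text
time_s: 7.75
eef_pos: [0.4288, 0.3308, 0.0677]
eef_rot: [0.0, 1.0, -0.029, 0.0]
wrist_force: [0.5, 0.4, 1.1]
opening: 0.994
grasp_force: 0.0
```

```bash
python3 -c "
from h import *
rel([(.4265,.3325,.006)],-.059)"
```

```text
t 7.75 tcp [0.4288 0.3308 0.0677] az -0.0584 F [0.5 0.4 1.1] open 84.9 grip 0.0
(0.4265, 0.3325, 0.006) [-0.006  -0.0038  0.1541] turn 0.0002
```

Emit:
play_rows([
  [85, [-0.003, -0.004, 0.08], 0],
  [85, [-0.003, -0.004, 0.14], 0],
  [85, [-0.003, -0.004, 0.153], 0],
  [8, [-0.003, -0.004, 0.153], 0],
  [8, [-0.003, -0.004, 0.153], 0],
  [8, [-0.003, -0.004, 0.153], 0],
  [8, [-0.003, -0.004, 0.153], 0],
  [8, [-0.003, -0.004, 0.153], 0],
  [8, [-0.003, -0.004, 0.153], 0],
])

```text
time_s: 8.65
eef_pos: [0.4281, 0.3329, 0.0073]
eef_rot: [-0.0, 1.0, -0.03, 0.001]
wrist_force: [-0.2, 0.2, 6.1]
opening: 0.2
grasp_force: 59.6
```

Emit:
play_rows([
  [8, [0, 0, -0.04], 0],
  [8, [0, 0, -0.14], 0],
  [8, [0, 0, -0.26], 0],
  [8, [0, 0, -0.36], 0],
  [8, [0, 0, -0.36], 0],
  [8, [0, 0, -0.36], 0],
])

```text
time_s: 9.25
eef_pos: [0.4275, 0.3327, 0.1509]
eef_rot: [-0.0, 1.0, -0.03, 0.001]
wrist_force: [0.1, 0.2, -2.2]
opening: 0.193
grasp_force: 58.8
```

```bash
python3 - <<'E'
from h import *
rel([(.45,-.081,.15),(.45,-.081,.053)],-.017)
for n in("scene","top"):
    c=camera(n);w=pts(c)
    p=w.reshape(-1,3);T=get_obs()["eef_pos"]
    q=p[(p[:,0]>T[0]+.03)&(p[:,0]<T[0]+.13)&(abs(p[:,1]-T[1]+.004)<.02)&(p[:,2]>.1)&(p[:,2]<T[2]+.03)]
    print(n,len(q))
    for a in range(20,130,10):
        s=q[(q[:,0]-T[0]>a/1000)&(q[:,0]-T[0]<=(a+10)/1000)]
        if len(s): print(a,len(s),np.round((np.median(s,0)-T)*1000,1))
E
```

```text
t 9.25 tcp [0.4275 0.3327 0.1509] az -0.0591 F [ 0.1  0.2 -2.2] open 16.5 grip 58.8
(0.45, -0.081, 0.15) [0.1173 1.0291 0.0016] turn -0.0134
(0.45, -0.081, 0.053) [0.1169 1.0293 0.2441] turn -0.0134
scene 79
30 11 [35.4 -2.3 14.1]
40 12 [45.2 -1.6 13.3]
50 11 [55.3 -5.5 14.5]
60 12 [62.9 -3.  12.6]
70 10 [73.9 -6.8 14.2]
80 13 [84.1 -6.7 13.6]
90 10 [94.1 -4.  14.4]
top 187
30 28 [36.7 -2.8 11.6]
40 25 [45.  -1.1 10.9]
50 29 [53.5 -1.5 11.3]
60 32 [65.1 -2.8 11.5]
70 28 [74.6 -2.4 12.5]
80 25 [85.5 -2.7 11.1]
90 20 [93.6 -2.1 11.3]
```

Emit:
play_rows([
  [8, [0.02, 0.12, 0], -0.013],
  [8, [0.06, 0.98, 0], -0.013],
  [8, [0.06, 0.98, 0], -0.013],
  [8, [0.06, 0.98, 0], -0.013],
  [8, [0.06, 0.98, 0], -0.013],
  [8, [0.06, 0.98, 0], -0.013],
  [8, [0.06, 0.98, 0], -0.013],
  [8, [0.06, 0.98, 0], -0.013],
  [8, [0.06, 0.98, 0], -0.013],
  [8, [0.06, 0.98, 0], -0.013],
])

```text
time_s: 10.35
eef_pos: [0.4266, -0.0606, 0.1485]
eef_rot: [-0.001, 1.0, -0.011, -0.002]
wrist_force: [-0.9, -0.2, -1.9]
opening: 0.201
grasp_force: 59.2
```

```bash
python3 -c "
from h import *
rel([(.455,-.081,.15),(.455,-.081,.053)],-.017)
c=camera('top');w=pts(c)
d=masks_of(c,'lid')[0];p=w[d['mask']];print(d['conf'],np.round(np.nanpercentile(p,[2,50,98],axis=0),4));p=p[(p[:,2]>.074)&(p[:,2]<.08)];r=cv2.minAreaRect((p[:,:2]*1000).astype(np.float32));print(r)
"
```

```text
t 10.35 tcp [ 0.4266 -0.0606  0.1485] az -0.0218 F [-0.9 -0.2 -1.9] open 17.2 grip 59.2
(0.455, -0.081, 0.15) [ 0.072   0.0493 -0.0042] turn -0.0015
(0.455, -0.081, 0.053) [0.0728 0.0498 0.2383] turn -0.0015
0.56 [[ 0.5886 -0.1453  0.0713]
 [ 0.6456 -0.0814  0.0763]
 [ 0.7047 -0.0176  0.081 ]]
((646.9575805664062, -82.01483154296875), (132.11781311035156, 120.56732940673828), 88.37443542480469)
```

Emit:
play_rows([
  [8, [0.072, 0.05, 0.1], -0.001],
  [8, [0.072, 0.05, 0.2], -0.001],
  [8, [0.072, 0.05, 0.243], -0.001],
  [8, [0.072, 0.05, 0.243], -0.001],
  [8, [0.072, 0.05, 0.243], -0.001],
  [8, [0.072, 0.05, 0.243], -0.001],
])

```text
time_s: 11.05
eef_pos: [0.4574, -0.0804, 0.0542]
eef_rot: [0.0, 1.0, -0.007, 0.001]
wrist_force: [-0.0, 0.3, -1.7]
opening: 0.197
grasp_force: 59.2
```

```bash
python3 - <<'E'
from h import *
rel([(.52,-.081,.053)],-.02)
for n in("scene","top"):
    c=camera(n);w=pts(c);save(c,n+"2.png")
    p=w.reshape(-1,3);T=get_obs()["eef_pos"]
    q=p[(p[:,0]>T[0]+.03)&(p[:,0]<T[0]+.115)&(abs(p[:,1]-T[1]+.002)<.02)&(p[:,2]>.03)&(p[:,2]<T[2]+.03)]
    for a in range(30,120,10):
        s=q[(q[:,0]-T[0]>a/1000)&(q[:,0]-T[0]<=(a+10)/1000)]
        if len(s): print(n,a,len(s),np.round((np.median(s,0)-T)*1000,1),np.round(np.median(s,0),4))
i=cv2.imread("pics/scene2.png");cv2.imwrite("pics/s2c.png",cv2.resize(i[200:320,200:350],(750,600),interpolation=cv2.INTER_CUBIC))
E
```

```text
t 11.05 tcp [ 0.4574 -0.0804  0.0542] az -0.0137 F [-0.   0.3 -1.7] open 16.8 grip 59.2
(0.52, -0.081, 0.053) [ 0.1564 -0.0007  0.0033] turn 0.002
scene 30 19 [34.7  0.8 11.7] [ 0.4923 -0.0799  0.0661]
scene 40 17 [46.  -0.4 10.9] [ 0.5035 -0.0811  0.0653]
scene 50 15 [54.6  3.1 11.1] [ 0.5121 -0.0776  0.0655]
scene 60 19 [65.5 -2.4 12.3] [ 0.5231 -0.0831  0.0667]
scene 70 17 [76.4 -0.8 12. ] [ 0.5339 -0.0815  0.0664]
scene 80 18 [84.9 -2.6 11.3] [ 0.5425 -0.0832  0.0657]
scene 90 9 [92.6 -0.3 10.2] [ 0.5502 -0.0809  0.0646]
top 80 1 [87.9  0.4  8.4] [ 0.5453 -0.0804  0.0627]
```

View pics/s2c.png

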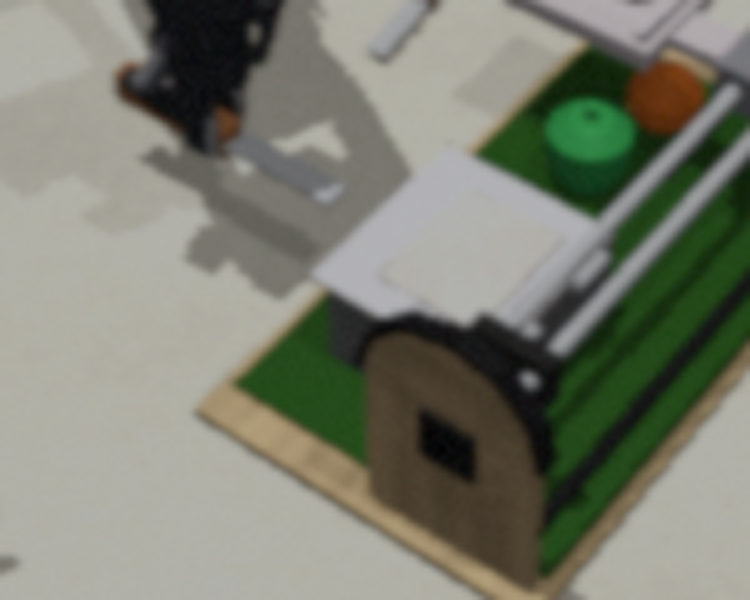

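Emit:
play_rows([
  [8, [0.05, 0, 0], 0],
  [8, [0.09, 0, 0], 0],
  [8, [0.12, 0, 0], 0],
  [8, [0.14, 0, 0], 0],
  [8, [0.14, 0, 0], 0],
])

```text
time_s: 11.65
eef_pos: [0.5133, -0.0819, 0.0534]
eef_rot: [0.0, 1.0, -0.007, 0.001]
wrist_force: [0.5, -0.1, -1.2]
opening: 0.197
grasp_force: 59.2
```

Inserted with no contact. Start lifting slowly.

Emit:
play_rows([
  [8, [0, 0, -0.015], 0],
  [8, [0, 0, -0.03], 0],
  [8, [0, 0, -0.045], 0],
  [8, [0, 0, -0.06], 0],
  [8, [0, 0, -0.06], 0],
])

```text
time_s: 12.15
eef_pos: [0.5128, -0.0819, 0.0781]
eef_rot: [0.0, 1.0, -0.008, 0.001]
wrist_force: [-0.4, 0.4, -1.7]
opening: 0.2
grasp_force: 59.2
```

```bash
cat >> h.py <<'E'
def lidang(c,w):
    d=masks_of(c,'lid')
    for d in d[:1]:
        p=w[d['mask']];p=p[~np.isnan(p[:,0])];p=p[(abs(p[:,1]+.082)<.06)&(p[:,0]>.57)&(p[:,0]<.712)]
        v=cv2.fitLine(p[:,[0,2]].astype(np.float32),cv2.DIST_HUBER,0,.001,.001).ravel()
        print("lid",round(d["conf"],2),"deg",np.degrees(np.arctan2(-v[1],v[0])),np.round(np.percentile(p,[3,97],axis=0),3).tolist())
E
python3 - <<'E'
from h import *
rel([],0)
c=camera("scene");w=pts(c);lidang(c,w);save(c,"s3.png")
i=cv2.imread("pics/s3.png");cv2.imwrite("pics/s3c.png",cv2.resize(i[200:320,200:350],(750,600),interpolation=cv2.INTER_CUBIC))
E
```

```text
t 12.15 tcp [ 0.5128 -0.0819  0.0781] az -0.0153 F [-0.4  0.4 -1.7] open 17.1 grip 59.2
lid 0.97 deg 9.275043 [[0.592, -0.136, 0.079], [0.692, -0.025, 0.098]]
```

View pics/s3c.png

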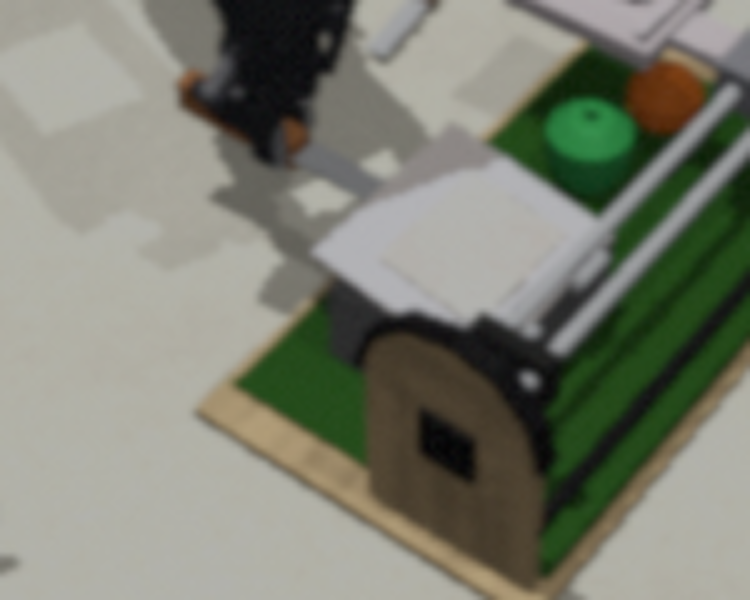

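Emit:
play_rows([
  [8, [0.005, 0, -0.03], 0],
  [8, [0.012, 0, -0.06], 0],
  [8, [0.02, 0, -0.084], 0],
  [8, [0.035, 0, -0.11], 0],
  [8, [0.055, 0, -0.133], 0],
  [8, [0.079, 0, -0.154], 0],
  [8, [0.079, 0, -0.154], 0],
])

```text
time_s: 12.95
eef_pos: [0.5464, -0.0827, 0.1404]
eef_rot: [0.001, 1.0, -0.008, 0.002]
wrist_force: [-0.2, 0.2, -0.7]
opening: 0.195
grasp_force: 59.2
```

```bash
python3 - <<'E'
from h import *
rel([(.573,-.0825,.157)],-.015)
c=camera("scene");w=pts(c);lidang(c,w)
E
```

```text
t 12.95 tcp [ 0.5464 -0.0827  0.1404] az -0.0151 F [-0.2  0.2 -0.7] open 16.7 grip 59.2
(0.573, -0.0825, 0.157) [ 0.0666 -0.0014 -0.0412] turn -0.0
lid 0.98 deg 50.260483 [[0.635, -0.138, 0.091], [0.698, -0.026, 0.169]]
```

Works as computed; continue to about 65°.

Emit:
play_rows([
  [8, [0.022, 0, -0.015], 0],
  [8, [0.045, 0, -0.03], 0],
  [8, [0.066, 0, -0.04], 0],
  [8, [0.066, 0, -0.04], 0],
])

```text
time_s: 13.45
eef_pos: [0.5722, -0.0829, 0.1555]
eef_rot: [0.0, 1.0, -0.008, 0.001]
wrist_force: [-0.2, 0.1, -1.0]
opening: 0.199
grasp_force: 59.2
```

```bash
python3 - <<'E'
from h import *
rel([(.45,-.08,.15)],-.06)
c=camera("scene");w=pts(c);lidang(c,w)
E
```

```text
t 13.45 tcp [ 0.5722 -0.0829  0.1555] az -0.0152 F [-0.2  0.1 -1. ] open 17.0 grip 59.2
(0.45, -0.08, 0.15) [-0.3056 -0.0027  0.013 ] turn 0.0143
lid 0.85 deg 67.25678 [[0.665, -0.137, 0.099], [0.702, -0.026, 0.184]]
```

Emit:
play_rows([
  [8, [-0.06, 0, 0.01], 0],
  [8, [-0.18, 0, 0.01], 0],
  [8, [-0.36, 0, 0.01], 0.014],
  [8, [-0.36, 0, 0.01], 0.014],
  [8, [-0.36, -0.1, 0.01], 0.014],
  [8, [-0.36, -0.2, 0.01], 0.014],
  [8, [-0.36, -0.2, 0.01], 0.014],
  [8, [-0.36, -0.2, 0.01], 0.014],
])

```text
time_s: 14.35
eef_pos: [0.4274, 0.0002, 0.1506]
eef_rot: [0.0, 1.0, -0.028, 0.0]
wrist_force: [-0.7, -0.4, -1.3]
opening: 0.195
grasp_force: 59.3
```

```bash
python3 - <<'E'
from h import *
rel([(.4281,.3329,.15)],-.059)
c=camera("scene");w=pts(c);lidang(c,w)
E
```

```text
t 14.35 tcp [4.274e-01 2.000e-04 1.506e-01] az -0.0569 F [-0.7 -0.4 -1.3] open 16.6 grip 59.3
(0.4281, 0.3329, 0.15) [-0.0455 -0.8305  0.001 ] turn 0.0007
lid 0.65 deg 66.94975 [[0.663, -0.137, 0.096], [0.702, -0.026, 0.185]]
```

Emit:
play_rows([
  [8, [-0.06, -0.83, 0], 0],
  [8, [-0.06, -0.83, 0], 0],
  [8, [-0.06, -0.83, 0], 0],
  [8, [-0.06, -0.83, 0], 0],
  [8, [-0.06, -0.83, 0], 0],
  [8, [-0.06, -0.83, 0], 0],
  [8, [-0.06, -0.83, 0], 0],
  [8, [-0.06, -0.83, 0.1], 0],
  [8, [-0.06, -0.83, 0.2], 0],
  [8, [-0.06, -0.83, 0.2], 0],
])

```text
time_s: 15.45
eef_pos: [0.4195, 0.3297, 0.0648]
eef_rot: [0.003, 1.0, -0.03, -0.005]
wrist_force: [-0.7, -0.6, -2.0]
opening: 0.195
grasp_force: 59.4
```

```bash
python3 - <<'E'
from h import *
rel([(.423,.332,.0085)],-.059)
E
```

```text
t 15.45 tcp [0.4195 0.3297 0.0648] az -0.0603 F [-0.7 -0.6 -2. ] open 16.7 grip 59.4
(0.423, 0.332, 0.0085) [ 0.0099 -0.0071  0.1407] turn -0.0004
```

Emit:
play_rows([
  [8, [0, 0, 0.06], 0],
  [8, [0, 0, 0.11], 0],
  [8, [0, 0, 0.135], 0],
  [8, [0, 0, 0.148], 0],
  [8, [0, 0, 0.148], 0],
  [8, [0, 0, 0.148], 0],
])

```text
time_s: 16.05
eef_pos: [0.4242, 0.3327, 0.0125]
eef_rot: [-0.0, 1.0, -0.03, 0.001]
wrist_force: [0.3, 0.1, -1.0]
opening: 0.192
grasp_force: 59.6
```

Emit:
play_rows([
  [8, [0, 0, 0.006], 0],
  [8, [0, 0, 0.012], 0],
  [8, [0, 0, 0.012], 0],
])

```text
time_s: 16.35
eef_pos: [0.4239, 0.3328, 0.0073]
eef_rot: [-0.0, 1.0, -0.03, 0.001]
wrist_force: [-1.1, -0.6, 4.0]
opening: 0.199
grasp_force: 60.1
```

Resting on the mat. Release and lift away.

Emit:
play_rows([
  [30, [0, 0, 0], 0],
  [50, [0, 0, 0], 0],
  [60, [0, 0, 0], 0],
  [60, [0, 0, -0.03], 0],
  [60, [0, 0, -0.15], 0],
  [60, [0, 0, -0.4], 0],
  [60, [0, 0, -0.5], 0],
  [60, [-0.2, 0, -0.5], 0],
  [60, [-0.2, 0, -0.5], 0],
  [60, [-0.2, 0, -0.5], 0],
])

```text
time_s: 17.35
eef_pos: [0.3412, 0.3383, 0.2101]
eef_rot: [-0.002, 1.0, -0.028, 0.002]
wrist_force: [0.4, -0.5, -0.7]
opening: 0.701
grasp_force: 0.0
```

```bash
python3 - <<'E'
from h import *
rel([],0)
c=camera("scene");w=pts(c);lidang(c,w);save(c,"s4.png")
i=cv2.imread("pics/s4.png");cv2.imwrite("pics/s4c.png",cv2.resize(i[110:330,170:430],(709,600),interpolation=cv2.INTER_CUBIC))
E
```

```text
t 17.35 tcp [0.3412 0.3383 0.2101] az -0.0567 F [ 0.4 -0.5 -0.7] open 59.9 grip 0.0
lid 0.88 deg 67.30947 [[0.663, -0.138, 0.097], [0.702, -0.026, 0.185]]
```

View pics/s4c.png

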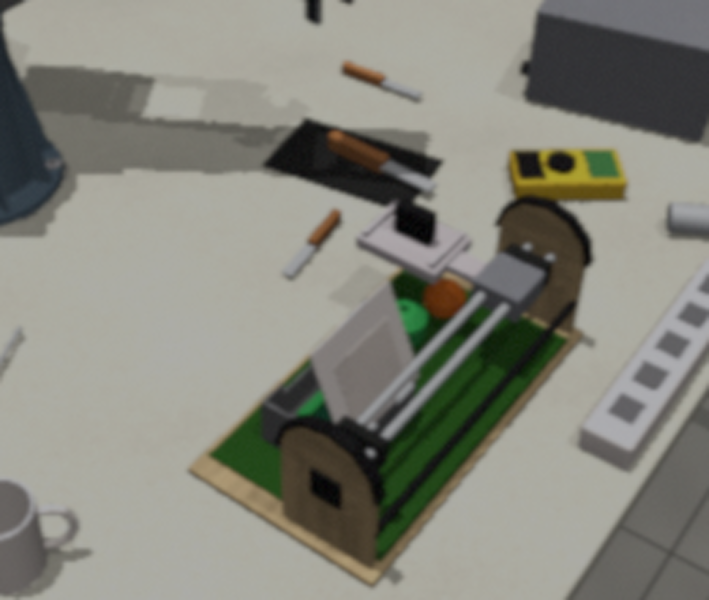

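```bash
python3 -c "
from bench import *
print(hand_in())"
```

```text
the job is handed in; nothing more can be done
None
```

The job is handed in, though no verdict came back: the lamp carriage is home against the left stop, the box lid stands open at about 67° (levered with the pry tool), the tool is back on its mat, and the arm finished clear of everything at about 17 s.

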